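# Load the bottle carrier, tall at the back first

### The job

Load the blue carrier for the pastry bench: first stand the two tall amber bottles upright in its back row (the one with the wire guard), and only when both are in, stand the two short red-lidded jars upright in its front row, in whatever gaps the green bottle and the yellow-lidded tin leave. Set each one down gently on the carrier's floor and let go, knock nothing over, and leave the green bottle, the tin and everything else on the table where they are.

Things in the scene. Friction and masses are not known exactly. Their poses are not given: they have to be found in the camera images.
- carrier: Blue carrier, fixed. Origin: centre of its 180 (x) by 316 mm (y) underside; x points to its back, z up. Floor 6 mm thick. Two undivided rows along y, 300 mm long (inner y -150 to 150), 78 mm wide, centre lines x = +45 (back) and -45 mm (front), parted by a ridge 22 mm high. Front and back walls 26 mm, end walls 42 mm, wire guard at the back 95 mm high. Yaw up to 0.22 rad
- amber_a_center (a point): Amber bottle with black cap, to be loaded (one of two alike). Round bottle 196 mm tall: body 52 mm across up to 105 mm, shoulder up to 138 mm, neck 30 mm across, cap 33 mm across from 170 mm to the top. The point is its centre, 98 mm above its underside (mid neck-and-cap is 65 mm above the point); z up its axis. About 0.45 kg
- amber_b_center (a point): Amber bottle with black cap, to be loaded (one of two alike). Round bottle 196 mm tall: body 52 mm across up to 105 mm, shoulder up to 138 mm, neck 30 mm across, cap 33 mm across from 170 mm to the top. The point is its centre, 98 mm above its underside (mid neck-and-cap is 65 mm above the point); z up its axis. About 0.45 kg
- jar_a_center (a point): Brick-red jar with red lid, to be loaded (one of two alike). Straight round jar, 90 mm tall, body 50 mm across, lid (top 20 mm) 52 mm across. The point is its centre, 45 mm above its underside; z up its axis. About 0.28 kg
- jar_b_center (a point): Brick-red jar with red lid, to be loaded (one of two alike). Straight round jar, 90 mm tall, body 50 mm across, lid (top 20 mm) 52 mm across. The point is its centre, 45 mm above its underside; z up its axis. About 0.28 kg
- green_center (a point): Green bottle with white cap, already standing loose somewhere along the carrier's back row; leave it. Round bottle 196 mm tall: body 52 mm across up to 105 mm, shoulder up to 138 mm, neck 30 mm across, cap 33 mm across from 170 mm to the top. The point is its centre, 98 mm above its underside (mid neck-and-cap is 65 mm above the point); z up its axis. About 0.45 kg
- tin_center (a point): Silver tin with yellow lid, already standing loose somewhere along the carrier's front row; leave it. Straight round jar, 90 mm tall, body 50 mm across, lid (top 20 mm) 52 mm across. The point is its centre, 45 mm above its underside; z up its axis. About 0.28 kg
- cup_center (a point): Steel measuring cup 68 mm across and 65 mm tall, with a handle on its own +y side reaching to about 65 mm from its axis; stands loose among the bottles and jars to be loaded; leave it. The point is its centre, half-way up
- timer_center (a point): White kitchen timer, round, 64 mm across, 45 mm tall, loose among the bottles and jars to be loaded; leave it. The point is its centre, half-way up

How it is judged:
On the way, in this order (a step that is already met when the one before it is completed fails the run):
1. both amber bottles stand in the back row, let go (x of amber_a_center in the frame of carrier between 0.023 and 0.067 m and y of amber_a_center in the frame of carrier between -0.15 and 0.15 m and z of amber_a_center in the frame of carrier between 0.098 and 0.11 m and angle between each of amber_a_center, amber_b_center's own z axis and vertical below 0.1 rad and contact force between the fingers and amber_a below 0.3 N and x of amber_b_center in the frame of carrier between 0.023 and 0.067 m and y of amber_b_center in the frame of carrier between -0.15 and 0.15 m and z of amber_b_center in the frame of carrier between 0.098 and 0.11 m and contact force between the fingers and amber_b below 0.3 N), for 0.2 s.
2. both red-lidded jars stand in the front row, let go (x of jar_a_center in the frame of carrier between -0.067 and -0.023 m and y of jar_a_center in the frame of carrier between -0.15 and 0.15 m and z of jar_a_center in the frame of carrier between 0.045 and 0.057 m and angle between each of jar_a_center, jar_b_center's own z axis and vertical below 0.1 rad and contact force between the fingers and jar_a below 0.3 N and x of jar_b_center in the frame of carrier between -0.067 and -0.023 m and y of jar_b_center in the frame of carrier between -0.15 and 0.15 m and z of jar_b_center in the frame of carrier between 0.045 and 0.057 m and contact force between the fingers and jar_b below 0.3 N), for 0.2 s.
At the end, for the whole second after the job is handed in: Both amber bottles stand on the carrier's floor in the back row and both red-lidded jars in the front row: centre within 22 mm of the row's centre line and between the end walls, height within 6 mm of standing on the floor, leaning less than 0.1 rad, let go and at rest (under 20 mm/s) (all of step 1 and all of step 2 and linear speed of each of amber_a, amber_b, jar_a, jar_b below 0.02 m/s); the robot touches nothing.
It fails at once if a short jar is set into the carrier before both amber bottles stand in its back row (((x of jar_a_center in the frame of carrier between -0.09 and 0.09 m and y of jar_a_center in the frame of carrier between -0.158 and 0.158 m and z of jar_a_center in the frame of carrier below 0.062 m) or (x of jar_b_center in the frame of carrier between -0.09 and 0.09 m and y of jar_b_center in the frame of carrier between -0.158 and 0.158 m and z of jar_b_center in the frame of carrier below 0.062 m)) and not ((x of amber_a_center in the frame of carrier between 0 and 0.09 m and y of amber_a_center in the frame of carrier between -0.16 and 0.16 m and z of amber_a_center in the frame of carrier below 0.115 m) and (x of amber_b_center in the frame of carrier between 0 and 0.09 m and y of amber_b_center in the frame of carrier between -0.16 and 0.16 m and z of amber_b_center in the frame of carrier below 0.115 m))).
It fails at once if a bottle or jar is knocked over (leans more than 40 degrees) (angle between any of amber_a_center, amber_b_center, jar_a_center, jar_b_center, green_center, tin_center's own z axis and vertical above 0.7 rad).
It fails at once if a bottle or jar is dropped into the carrier (let go and falling faster than 0.6 m/s, about 2 cm of fall) ((x of amber_a_center in the frame of carrier between -0.09 and 0.09 m and y of amber_a_center in the frame of carrier between -0.158 and 0.158 m and z of amber_a_center in the frame of carrier below 0.2 m and linear speed of amber_a above 0.6 m/s and contact force between the fingers and amber_a below 0.1 N) or (x of amber_b_center in the frame of carrier between -0.09 and 0.09 m and y of amber_b_center in the frame of carrier between -0.158 and 0.158 m and z of amber_b_center in the frame of carrier below 0.2 m and linear speed of amber_b above 0.6 m/s and contact force between the fingers and amber_b below 0.1 N) or (x of jar_a_center in the frame of carrier between -0.09 and 0.09 m and y of jar_a_center in the frame of carrier between -0.158 and 0.158 m and z of jar_a_center in the frame of carrier below 0.15 m and linear speed of jar_a above 0.6 m/s and contact force between the fingers and jar_a below 0.1 N) or (x of jar_b_center in the frame of carrier between -0.09 and 0.09 m and y of jar_b_center in the frame of carrier between -0.158 and 0.158 m and z of jar_b_center in the frame of carrier below 0.15 m and linear speed of jar_b above 0.6 m/s and contact force between the fingers and jar_b below 0.1 N)).
It fails at once if the green bottle or the tin already in the carrier is shifted by more than 20 mm (distance of any of green_center, tin_center from where it was at the start of the episode above 0.02 m).
It fails at once if the steel cup or the timer is shifted by more than 30 mm (distance of any of cup_center, timer_center from where it was at the start of the episode above 0.03 m).
It also fails if it takes over 72 s, if anything falls off the work surface, if the arm or the gripper's body presses on something with over 40 N, if the wrist force passes 120 N, or if a joint passes its speed limit or range.

### The arm

A 6-joint arm with a two-finger parallel gripper is mounted at the origin on the work surface. World frame = base frame: x ahead of the robot, y to its left, z up, the work surface at z = 0. Lengths are in m, angles in rad, forces in N, time in s.
With the tool pointing down it reaches from about 0.275 to 0.875 m from the base axis. Payload 12.5 kg.
Tool frame: the origin (TCP) lies at the very end of the fingers, on their centre line; the grasp point (between the pads) lies 19 mm behind it; z points along the fingers, y is the line along which they close (so a half turn about z gives the same grasp; the last joint's range is limited). The gripper opens to 85 mm and grips with 20 to 120 N. Pads are 22 mm wide; open, the fingers measure 114 mm over their backs; the gripper's body (76 mm by 85 mm) begins 54 mm behind the grasp point. The pads swing forward as they close: fully open they stand 13 mm farther back than shut.
Start: joints at [-1.186, 0.351, 1.652, -0, 1.139, -0.085], TCP at [0.249, -0.49, 0.231] pointing down, gripper open.
Joint ranges: [-2.75, 2.75], [-0.79, 2.1], [0.01, 2.65], [-1.57, 4.71], [0.07, 3.14], [-2.87, 2.87]. Speed limits (rad/s): [2.22, 2.22, 2.79, 3.14, 3.14, 3.14].

### API

Orientations are given as [roll, pitch, yaw] about the fixed x, y, z axes, in that order (R = Rz(yaw) Ry(pitch) Rx(roll)).
In Python, from rig import * gives the robot as it stands. The module is installed in compiled form; this text tells all that it offers.
- The arm moves only by the tool apply_moves, never from a script. Its arguments are lists of equal length, an entry for each row: "jaw": the gripper command: -1 is shut, 1 is fully open, values between are in proportion; "travel": the shift along the world's x, y, z in cm, a list of three; "roll": the turn about the world's z in rad. A call has 1 to 20 rows; each row is the pose to reach, as a shift and turn from the pose commanded when the call began; what a row does not reach only later rows make up. A row lasts 1/10 s, in which the tool goes at most 50 mm and 8.59 degrees, less where a joint would pass 70% of its speed; a pose out of reach is approached as far as the arm can. A call with a gripper value outside its range is refused whole. The fingers move at their own pace and stop on an object; "grip_force" is the grip in N (left out, the last holds). Time passes only in rows, so rows that repeat a pose let the fingers close. It gives the time, the measured TCP pose, the force, the opening and the grip force at its end, in the units of the state.
- read_state(): the state, without advancing time (a new reading comes with each control period).
- grab_frame(name): name is "side" or "top" or "wrist"; returns a dict with "color" (420x560x3 uint8, blue, green, red), "intrinsics" (3x3 intrinsics, pixels), "k1" (the pictures are not rectified: a ray, as slopes to the right and down, at radius r is drawn at 1 + k1 r^2 times it, then the intrinsics apply), "position" and "attitude" of the camera in the world. Camera axes: x right, y down, z forward; pixel columns grow to the right and rows downward; lengths in m; the calibration is good to about 2 mm. A picture is of the moment at which its call begins. There is no depth.
- close_job(): hands the job in; it is judged then, once.
The state is a dict: "time": time; "joint_pos": joint angles; "qvel": joint speeds; "effort": joint torques, N m; "eef_pos": TCP position; "orientation": TCP orientation; "wrist_force": force on the tool from outside, world axes, zero at the start; "moment": the same for the moment, N m; "finger_gap": finger opening in m; "grasp_force": force on a finger pad.
Only numpy, scipy, OpenCV 4.12 (cv2) and the standard library are available. Lean on these libraries where they do the work, as an engineer would, in place of code of your own. Each camera call takes 0.05 s, during which the arm holds its last target. There are 200 camera calls.

## Working session

There is one attempt and no reset: what is moved stays moved. The work goes in short steps, Python scripts to look and compute and a tool call to move; the robot and the scene stay as the last step left them, time stands still between calls to the robot, and variables do not carry over. Pictures are saved under pics/ and viewed, at most 12 in all, crops included, and the job is handed in when it is done.

Besides the shell and the picture viewer there is one more tool, called after "Emit:" by a JSON object that holds its "api" and its "payload". apply_moves: Moves the arm, as the interface text tells. Its arguments: {"type":"object","properties":{"jaw":{"type":"array","items":{"type":"number"}},"travel":{"type":"array","items":{"type":"array","items":{"type":"number"}}},"roll":{"type":"array","items":{"type":"number"}},"grip_force":{"type":"number"}},"required":["jaw","travel","roll"]}

```bash
mkdir -p pics; cat > h.py <<'E'
from rig import *
import numpy as np, cv2, json, pickle
def shot(n,tag):
    f=grab_frame(n); cv2.imwrite(f'pics/{tag}.png',f['color']); pickle.dump(f,open(f'{tag}.pkl','wb')); return f
E
python3 - <<'E'
from h import *
for n in ('side','top','wrist'):
    f=shot(n,n+'0'); print(n,f['intrinsics'],f['k1'],f['position'],f['attitude'])
print(read_state())
a=np.zeros((840,0))
E
```

```text
side [[466.88407838   0.         281.93455091]
 [  0.         466.88407838 205.4765763 ]
 [  0.           0.           1.        ]] -0.059730275161459116 [0.21493588 0.75144639 0.85697621] [-2.30833313  0.00548262 -2.74093505]
top [[382.53837144   0.         276.47886368]
 [  0.         382.53837144 212.76016268]
 [  0.           0.           1.        ]] -0.09088740426913675 [ 0.44847036 -0.01911543  0.95699916] [-3.04870333e+00 -1.19225901e-03 -1.54684623e+00]
wrist [[315.09672222   0.         281.77905656]
 [  0.         315.09672222 208.06443987]
 [  0.           0.           1.        ]] -0.06180199187148749 [ 0.31280933 -0.45819563  0.37380955] [ 2.85969961e+00  1.05854142e-03 -1.10280036e+00]
{'time': 0.15, 'joint_pos': array([-1.18561549e+00,  3.51112585e-01,  1.65228573e+00, -1.49148904e-05,
        1.13909372e+00, -8.46398027e-02]), 'qvel': array([-0.00190741, -0.00107473, -0.00078833, -0.00154288, -0.00163328,
       -0.00117856]), 'effort': array([-4.00808381e-05, -5.06253076e+01, -2.91501850e+01, -1.33525136e-04,
        3.34014978e-03,  8.45950126e-06]), 'eef_pos': array([ 0.24890192, -0.49016631,  0.23087874]), 'orientation': array([-3.14069534e+00, -6.25404861e-05,  4.69826861e-01]), 'wrist_force': array([-0.63075187,  0.53243876, -0.4127486 ]), 'moment': array([-0.01909413, -0.03280272,  0.02746461]), 'grasp_force': 0.0, 'finger_gap': 0.08538954712730372}
```

View pics/top0.png

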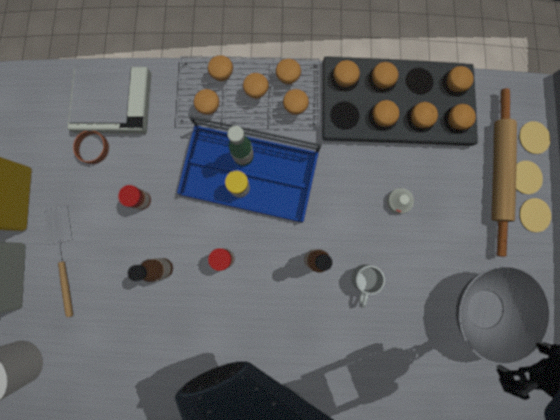

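View pics/side0.png

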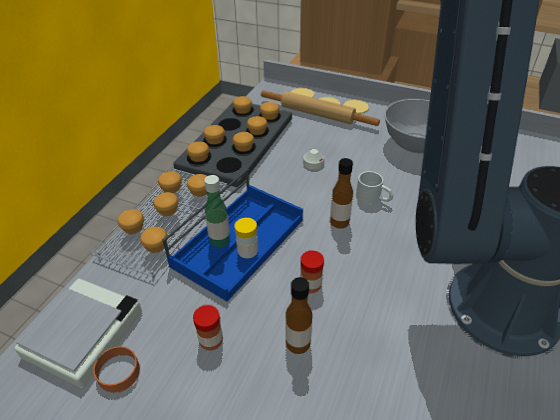

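Top view: the carrier spans about (178–318, 120–220), with the green cap at (236,134) and the tin lid at (237,182). Amber bottles are at (138,272) and (320,261), jar lids at (131,196) and (220,260), cup at (369,280) and timer at (401,200). The side view shows the same objects. I'll enlarge both.

```bash
python3 - <<'E'
from h import *
t=cv2.imread('pics/top0.png'); s=cv2.imread('pics/side0.png')
def g(im,x0,y0,w,h,k,fn):
    c=cv2.resize(im[y0:y0+h,x0:x0+w],None,fx=k,fy=k,interpolation=cv2.INTER_CUBIC)
    c=cv2.convertScaleAbs(c,alpha=1.5)
    for x in range(-x0%20,w,20):
        cv2.line(c,(x*k,0),(x*k,5),(255,255,255),1);cv2.putText(c,str(x0+x),(x*k,14),0,.35,(255,255,255),1)
    for y in range(-y0%20,h,20):
        cv2.line(c,(0,y*k),(5,y*k),(255,255,255),1);cv2.putText(c,str(y0+y),(6,y*k+4),0,.35,(255,255,255),1)
    cv2.imwrite(fn,c)
g(t,115,115,225,175,3,'pics/tc.png')
g(s,160,150,200,210,3,'pics/sc.png')
E
```

```text
(no output)
```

View pics/tc.png

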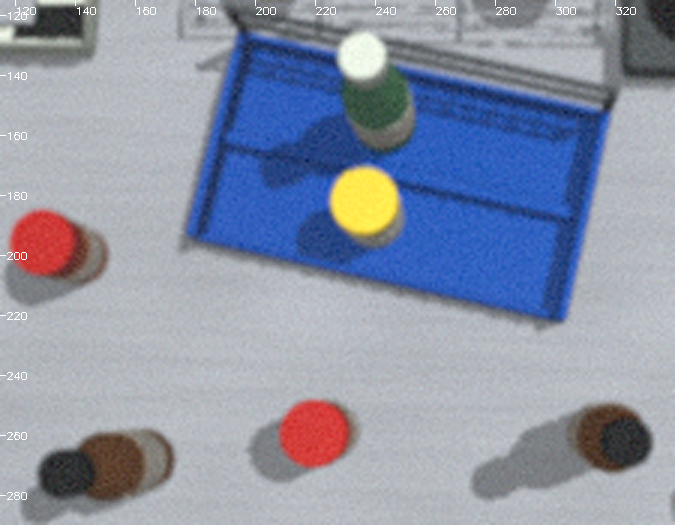

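View pics/sc.png

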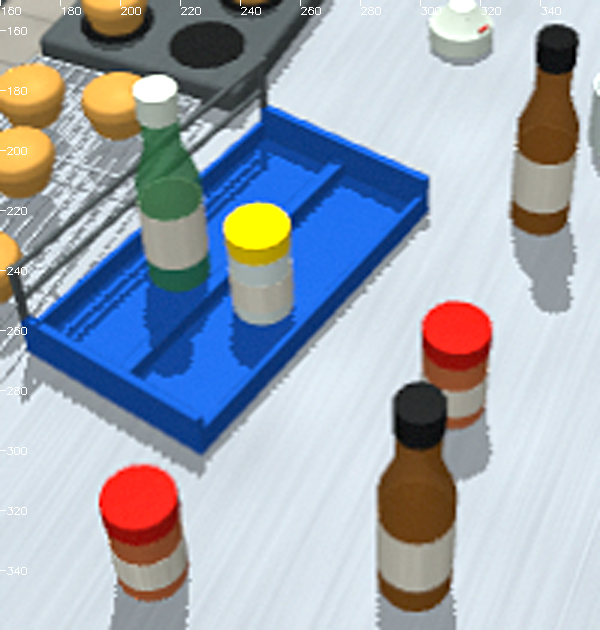

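```bash
cat >> h.py <<'E'
from scipy.spatial.transform import Rotation as R
from scipy.optimize import least_squares
def proj(f,X):
    r=R.from_euler('xyz',f['attitude']).as_matrix()
    p=(np.atleast_2d(X)-f['position'])@r; p=p[:,:2]/p[:,2:]
    p=p*(1+f['k1']*(p**2).sum(1,keepdims=True))
    K=f['intrinsics']; return p*[K[0,0],K[1,1]]+K[:2,2]
def tri(obs):
    return least_squares(lambda X:np.concatenate([(proj(f,X)-u).ravel() for f,u in obs]),[.5,0,.1])
E
python3 - <<'E'
from h import *
t=pickle.load(open('top0.pkl','rb'));s=pickle.load(open('side0.pkl','rb'))
P={'jarA':((129.3,196),(207,315)),'jarB':((219.7,259.3),(312.3,260)),'ambA':((137.3,272.7),(299.7,282)),'ambB':((323.3,261.7),(345.7,163.3)),
'green':((235.3,133.3),(211.7,179.3)),'tin':((236.3,181.7),(246,225.7)),
'BL':((195,126),(168.3,257.7)),'BR':((317.7,151.7),(248.3,186)),'FR':((302.7,221.7),(302.7,209.3)),'FL':((177.3,194.3),(228.3,292.7))}
X={}
for k,(a,b) in P.items():
    r=tri([(t,a),(s,b)]); X[k]=r.x; print(k,r.x.round(4),r.fun.round(1))
loc={'BL':(.09,.158,.042),'BR':(.09,-.158,.042),'FR':(-.09,-.158,.042),'FL':(-.09,.158,.042)}
def c(q,l): 
    return R.from_euler('z',q[2]).apply(l)+[q[0],q[1],0]
f=lambda q:np.concatenate([(proj(cam,c(q,loc[k]))-P[k][i]).ravel() for k in loc for i,cam in enumerate((t,s))])
r=least_squares(f,[.6,0,0]); print(r.x,r.fun.round(1))
for k in X: print(k,(R.from_euler('z',-r.x[2]).apply(X[k]-[r.x[0],r.x[1],0])).round(4))
E
```

```text
jarA [0.5599 0.324  0.0888] [ 0.   0.1 -0.1 -0. ]
jarB [0.4203 0.1081 0.085 ] [ 0.   0.1 -0.1 -0. ]
ambA [0.3931 0.2572 0.1953] [-0.1 -0.4  0.3  0. ]
ambB [ 0.4236 -0.114   0.1923] [ 0.1  0.3 -0.4 -0. ]
green [0.6786 0.0691 0.2018] [ 0.1  0.2 -0.2 -0.1]
tin [0.5975 0.0752 0.0928] [ 0.1  0.3 -0.3 -0.1]
BL [0.7468 0.1903 0.0351] [-0. -0.  0.  0.]
BR [ 0.6875 -0.116   0.0365] [ 0.  0. -0. -0.]
FR [ 0.5141 -0.0816  0.0404] [-0.  -0.1  0.1  0. ]
FL [0.5718 0.225  0.0341] [ 0.3  0.9 -0.8 -0.2]
[ 0.62855614  0.05534317 -0.18595606] [-2.1 -0.7 -1.2 -0.8  0.5 -0.6 -0.1 -1.7  0.7  1.2  1.6 -0.5 -1.5  1.4
 -0.6 -1.3]
jarA [-0.1172  0.2513  0.0888]
jarB [-0.2144  0.0133  0.085 ]
ambA [-0.2687  0.1548  0.1953]
ambB [-0.1702 -0.2043  0.1923]
green [0.0466 0.0227 0.2018]
tin [-0.0342  0.0138  0.0928]
BL [0.0913 0.1545 0.0351]
BR [ 0.0896 -0.1575  0.0365]
FR [-0.0872 -0.1557  0.0404]
FL [-0.0871  0.1562  0.0341]
```

Triangulated heights agree with the text to about 5 mm. The carrier is at about (0.630, 0.055) with yaw -0.186. A tool yaw of 1.385 closes the fingers across the rows, so I'll use that throughout. Hovering over amber B first.

Emit:
{"api": "apply_moves", "payload": {"jaw": [1,1,1,1,1,1,1,1,1,1,1,1,1,1], "travel": [[0,0,5],[17.5,37.6,5],[17.5,37.6,5],[17.5,37.6,5],[17.5,37.6,5],[17.5,37.6,5],[17.5,37.6,5],[17.5,37.6,5],[17.5,37.6,5],[17.5,37.6,5],[17.5,37.6,5],[17.5,37.6,5],[17.5,37.6,5],[17.5,37.6,5]], "roll": [0,0.915,0.915,0.915,0.915,0.915,0.915,0.915,0.915,0.915,0.915,0.915,0.915,0.915], "grip_force": 50}}

```text
time: 1.55
eef_pos: [0.4237, -0.1153, 0.2813]
orientation: [-3.141, 0.0, 1.383]
wrist_force: [0.7, 0.3, -0.3]
finger_gap: 0.0851
grasp_force: 0.0
```

```bash
python3 - <<'E'
from h import *
f=shot('wrist','w1'); print(read_state()['eef_pos'])
im=f['color'].copy()
for X in ([.4236,-.114,.196],[.4236,-.114,.17],[.4236,-.114,0.0]):
    u=proj(f,X)[0]; print(u); cv2.drawMarker(im,tuple(int(round(v)) for v in u),(0,255,0),0,8)
cv2.imwrite('pics/w1m.png',im)
E
```

```text
[ 0.42372358 -0.11522375  0.28125121]
[280.45090042 212.47789226]
[280.59043027 203.4130595 ]
[281.1009478  170.31753314]
```

View pics/w1m.png

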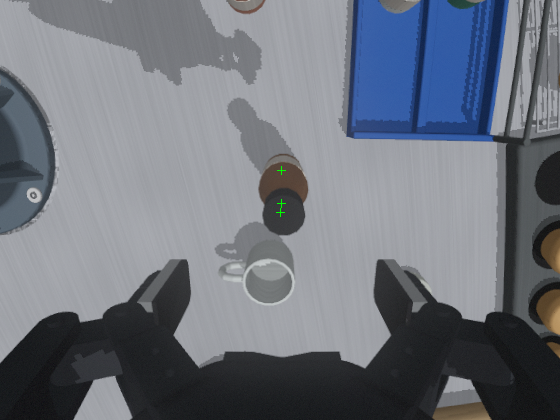

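The wrist view shows the cap centre at (284,214) against a predicted (280.5,212.5), which is about +2.4 mm in x. Descending onto the cap and gripping.

Emit:
{"api": "apply_moves", "payload": {"jaw": [1,1,1,1,1,1,1,-1,-1,-1,-1,-1,-1,-1,-1,-1,-1], "travel": [[0.2,0,-3],[0.2,0,-6],[0.2,0,-9],[0.2,0,-11],[0.2,0,-12.1],[0.2,0,-12.1],[0.2,0,-12.1],[0.2,0,-12.1],[0.2,0,-12.1],[0.2,0,-12.1],[0.2,0,-12.1],[0.2,0,-12.1],[0.2,0,-12.1],[0.2,0,-12.1],[0.2,0,-12.1],[0.2,0,-12.1],[0.2,0,-12.1]], "roll": [0,0,0,0,0,0,0,0,0,0,0,0,0,0,0,0,0]}}

```text
time: 3.3
eef_pos: [0.4262, -0.1145, 0.1608]
orientation: [3.141, 0.0, 1.385]
wrist_force: [-1.6, 0.8, 5.4]
finger_gap: 0.0321
grasp_force: 49.1
```

Emit:
{"api": "apply_moves", "payload": {"jaw": [-1,-1,-1,-1,-1,-1,-1,-1,-1,-1,-1,-1,-1,-1,-1,-1,-1,-1,-1,-1], "travel": [[0,0,1],[0,0,3],[0,0,5.5],[0,0,8],[0,0,10],[1,0.4,11],[3,1.1,11],[5.5,2,11],[8,3,11],[10.5,3.9,11],[13,4.9,11],[15.5,5.8,11],[18,6.7,11],[20,7.5,11],[21.5,8,11],[22.6,8.5,11],[23.4,8.8,11],[23.4,8.8,11],[23.4,8.8,11],[23.4,8.8,11]], "roll": [0,0,0,0,0,0,0,0,0,0,0,0,0,0,0,0,0,0,0,0]}}

```text
time: 5.3
eef_pos: [0.6595, -0.0266, 0.2704]
orientation: [-3.141, 0.0, 1.385]
wrist_force: [-0.6, -0.2, -4.4]
finger_gap: 0.0317
grasp_force: 50.6
```

```bash
python3 - <<'E'
from h import *
s=shot('side','s2'); f=shot('wrist','w2'); print(read_state()['eef_pos'])
w=f['color']; w=w.copy()
q=[.630,.055,-.186]
c=lambda l: R.from_euler('z',q[2]).apply(l)+[q[0],q[1],0]
def draw(im,f):
    for a,b in (((-.09,.158,.042),(-.09,-.158,.042)),((.09,.158,.042),(.09,-.158,.042)),((0,.15,.028),(0,-.15,.028)),((-.09,-.158,.042),(.09,-.158,.042)),((-.09,.158,.042),(.09,.158,.042)),):
        P=np.array([c(np.array(a)*(1-u)+np.array(b)*u) for u in np.linspace(0,1,9)])
        p=proj(f,P).astype(int)
        if abs(p).max()<3000: cv2.polylines(im,[p.reshape(-1,1,2)],False,(0,255,0),1)
draw(w,f); si=s['color'].copy(); draw(si,s)
si=cv2.resize(si[100:320,130:390],None,fx=1.5,fy=1.5)
o=np.zeros((420,800,3),np.uint8); ww=cv2.resize(w,(400,300)); o[:300,:400]=ww; o[:330,400:790]=si
cv2.imwrite('pics/c2.png',o)
E
```

```text
[ 0.65964258 -0.02665881  0.27052645]
```

View pics/c2.png

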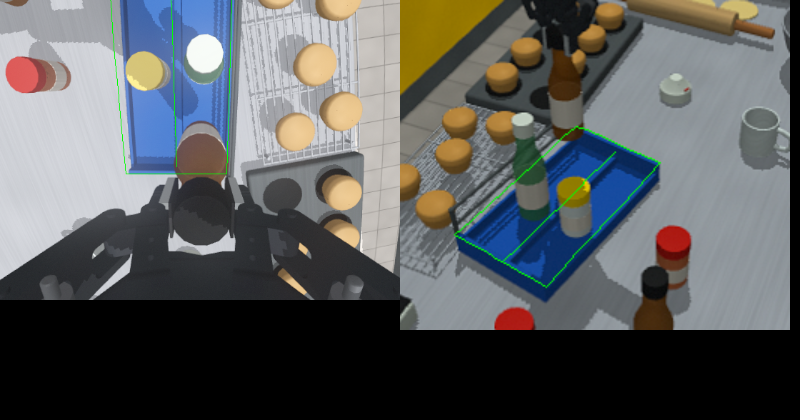

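The outline matches the carrier, and the bottle hangs centred over the back row, well clear of the green one. Lowering.

Emit:
{"api": "apply_moves", "payload": {"jaw": [-1,-1,-1,-1,-1,-1,-1,-1,-1,-1,-1,-1,-1,-1], "travel": [[0,0,-1],[0,0,-3],[0,0,-5],[0,0,-7],[0,0,-8.4],[0,0,-9.2],[0,0,-9.6],[0,0,-9.9],[0,0,-10.1],[0,0,-10.2],[0,0,-10.3],[0,0,-10.4],[0,0,-10.4],[0,0,-10.4]], "roll": [0,0,0,0,0,0,0,0,0,0,0,0,0,0]}}

```text
time: 6.8
eef_pos: [0.6603, -0.0264, 0.1669]
orientation: [3.141, -0.0, 1.385]
wrist_force: [-0.6, -0.2, 0.5]
finger_gap: 0.0314
grasp_force: 51.0
```

Contact shows as the weight coming off the wrist. Releasing, rising and going to amber A.

Emit:
{"api": "apply_moves", "payload": {"jaw": [0.0,0.3,0.4,0.4,0.4,0.4,0.4,0.4,0.6,1,1,1,1,1,1,1,1,1,1,1], "travel": [[0,0,0],[0,0,0],[0,0,0],[0,0,0],[0,0,0],[0,0,1],[0,0,4],[0,0,8],[0,0,11.5],[-4,4.3,11.5],[-8,8.6,11.5],[-12,12.9,11.5],[-16,17.1,11.5],[-20,21.4,11.5],[-24,25.7,11.5],[-26.5,28.4,11.5],[-26.5,28.4,11.5],[-26.5,28.4,11.5],[-26.5,28.4,11.5],[-26.5,28.4,11.5]], "roll": [0,0,0,0,0,0,0,0,0,0,0,0,0,0,0,0,0,0,0,0]}}

```text
time: 8.8
eef_pos: [0.3957, 0.2571, 0.2816]
orientation: [3.141, -0.0, 1.384]
wrist_force: [-0.4, 0.4, -0.1]
finger_gap: 0.0851
grasp_force: 0.0
```

```bash
python3 - <<'E'
from h import *
f=shot('wrist','w3'); t=shot('top','t3'); print(read_state()['eef_pos'])
print(proj(f,[.395,.2572,.196]))
w=f['color'].copy(); u=proj(f,[.395,.2572,.196])[0].astype(int); cv2.drawMarker(w,tuple(map(int,u)),(0,255,0),0,8)
o=np.zeros((420,800,3),np.uint8); o[:300,:300]=w[100:400,130:430]; o[:360,300:798]=cv2.resize(t['color'][110:290,110:359],None,fx=2,fy=2)
cv2.imwrite('pics/c3.png',o)
E
```

```text
[0.39574942 0.25691269 0.28139073]
[[279.91083727 214.05196895]]
```

View pics/c3.png

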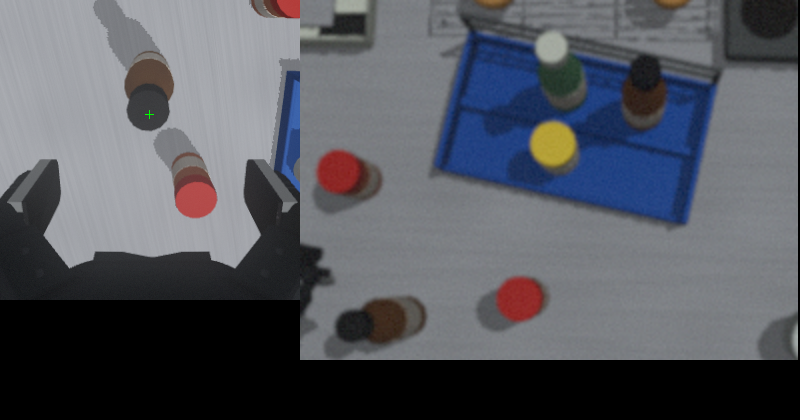

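Amber B stands upright in the back row. Amber A's cap is at (148,108), about 4 mm further in +y than predicted. Correcting and gripping.

Emit:
{"api": "apply_moves", "payload": {"jaw": [1,1,1,1,1,1,1,-1,-1,-1,-1,-1,-1,-1,-1,-1,-1], "travel": [[-0.1,0.4,-3],[-0.1,0.4,-6],[-0.1,0.4,-9],[-0.1,0.4,-11],[-0.1,0.4,-12.1],[-0.1,0.4,-12.1],[-0.1,0.4,-12.1],[-0.1,0.4,-12.1],[-0.1,0.4,-12.1],[-0.1,0.4,-12.1],[-0.1,0.4,-12.1],[-0.1,0.4,-12.1],[-0.1,0.4,-12.1],[-0.1,0.4,-12.1],[-0.1,0.4,-12.1],[-0.1,0.4,-12.1],[-0.1,0.4,-12.1]], "roll": [0,0,0,0,0,0,0,0,0,0,0,0,0,0,0,0,0]}}

```text
time: 10.6
eef_pos: [0.3942, 0.2618, 0.1608]
orientation: [3.141, -0.001, 1.385]
wrist_force: [-0.7, -0.1, 6.1]
finger_gap: 0.0317
grasp_force: 49.2
```

Emit:
{"api": "apply_moves", "payload": {"jaw": [-1,-1,-1,-1,-1,-1,-1,-1,-1,-1,-1,-1,-1,-1,-1,-1,-1,-1,-1,-1], "travel": [[0,0,1],[0,0,3],[0,0,5.5],[0,0,8],[0,0,10],[1.2,-0.5,11],[4,-1.6,11],[7,-2.8,11],[10,-4,11],[13,-5.2,11],[16,-6.4,11],[19,-7.6,11],[22,-8.8,11],[25,-10,11],[27,-10.8,11],[28.5,-11.4,11],[29.8,-11.9,11],[29.8,-11.9,11],[29.8,-11.9,11],[29.8,-11.9,11]], "roll": [0,0,0,0,0,0,0,0,0,0,0,0,0,0,0,0,0,0,0,0]}}

```text
time: 12.6
eef_pos: [0.6914, 0.1429, 0.2703]
orientation: [-3.141, 0.0, 1.385]
wrist_force: [1.3, 0.4, -3.9]
finger_gap: 0.0314
grasp_force: 50.8
```

Emit:
{"api": "apply_moves", "payload": {"jaw": [-1,-1,-1,-1,-1,-1,-1,-1,-1,-1,-1,-1,-1,-1], "travel": [[0,0,-1],[0,0,-3],[0,0,-5],[0,0,-7],[0,0,-8.4],[0,0,-9.2],[0,0,-9.6],[0,0,-9.9],[0,0,-10.1],[0,0,-10.2],[0,0,-10.3],[0,0,-10.4],[0,0,-10.4],[0,0,-10.4]], "roll": [0,0,0,0,0,0,0,0,0,0,0,0,0,0]}}

```text
time: 14.0
eef_pos: [0.6923, 0.1427, 0.1669]
orientation: [3.141, -0.0, 1.385]
wrist_force: [-1.7, 0.0, 1.3]
finger_gap: 0.0317
grasp_force: 51.2
```

Emit:
{"api": "apply_moves", "payload": {"jaw": [0.0,0.3,0.4,0.4,0.4,0.4,0.4,0.4,0.6,1,1,1,1,1,1,1,1,1,1], "travel": [[0,0,0],[0,0,0],[0,0,0],[0,0,0],[0,0,0],[0,0,1],[0,0,4],[0,0,8],[0,0,9.5],[-3,4.2,9.5],[-6,8.4,9.5],[-9,12.6,9.5],[-12,16.7,9.5],[-13.2,18.3,9],[-13.2,18.3,6],[-13.2,18.3,3],[-13.2,18.3,2],[-13.2,18.3,2],[-13.2,18.3,2]], "roll": [0,0,0,0,0,0,0,0,0,0,0,0,0,0,0,0,0,0,0]}}

```text
time: 15.9
eef_pos: [0.5607, 0.3257, 0.1877]
orientation: [3.14, -0.001, 1.385]
wrist_force: [0.8, -0.1, 0.6]
finger_gap: 0.0852
grasp_force: 0.0
```

```bash
python3 - <<'E'
from h import *
f=shot('wrist','w4'); t=shot('top','t4'); print(read_state()['eef_pos'])
print(proj(f,[.56,.326,.09]))
w=f['color'].copy(); u=proj(f,[.56,.326,.09])[0].astype(int); cv2.drawMarker(w,tuple(map(int,u)),(0,255,0),0,8)
o=np.zeros((420,800,3),np.uint8); o[:300,:300]=w[60:360,130:430]; o[:360,300:798]=cv2.resize(t['color'][110:290,110:359],None,fx=2,fy=2)
cv2.imwrite('pics/c4.png',o)
E
```

```text
[0.56078942 0.32575519 0.18799648]
[[279.80171638 209.41696841]]
```

View pics/c4.png

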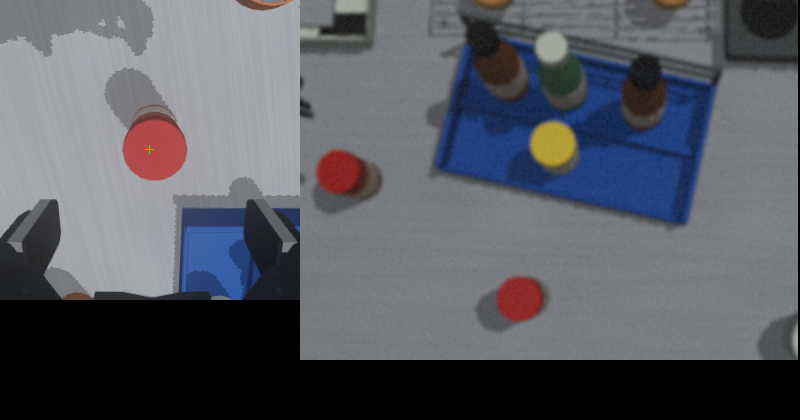

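Both ambers and the green bottle stand in the back row. Jar A's lid is at (155,149), about +4 mm in x. Descending and gripping.

Emit:
{"api": "apply_moves", "payload": {"jaw": [1,1,1,1,1,1,1,-1,-1,-1,-1,-1,-1,-1,-1,-1], "travel": [[0.4,0,-3],[0.4,0,-6],[0.4,0,-9],[0.4,0,-11.5],[0.4,0,-13.6],[0.4,0,-13.6],[0.4,0,-13.6],[0.4,0,-13.6],[0.4,0,-13.6],[0.4,0,-13.6],[0.4,0,-13.6],[0.4,0,-13.6],[0.4,0,-13.6],[0.4,0,-13.6],[0.4,0,-13.6],[0.4,0,-13.6]], "roll": [0,0,0,0,0,0,0,0,0,0,0,0,0,0,0,0]}}

```text
time: 17.6
eef_pos: [0.5646, 0.326, 0.0518]
orientation: [3.14, -0.001, 1.385]
wrist_force: [-1.9, 0.2, 6.1]
finger_gap: 0.0505
grasp_force: 51.0
```

Emit:
{"api": "apply_moves", "payload": {"jaw": [-1,-1,-1,-1,-1,-1,-1,-1,-1,-1,-1,-1,-1,-1,-1,-1], "travel": [[0,0,1],[0,0,3],[0,0,5.5],[0,0,8],[0,0,10],[0.2,-1,12],[0.7,-3,12],[1.2,-5.5,12],[1.8,-8,12],[2.3,-10.5,12],[2.9,-13,12],[3.3,-15,12],[3.5,-16,12],[3.6,-16.6,12],[3.6,-16.6,12],[3.6,-16.6,12]], "roll": [0,0,0,0,0,0,0,0,0,0,0,0,0,0,0,0]}}

```text
time: 19.2
eef_pos: [0.5998, 0.1604, 0.1704]
orientation: [-3.142, -0.0, 1.385]
wrist_force: [-0.8, 0.6, -2.4]
finger_gap: 0.0507
grasp_force: 52.9
```

```bash
python3 - <<'E'
from h import *
f=shot('wrist','w5'); s=shot('side','s5'); st=read_state(); print(st['eef_pos'],st['wrist_force'])
o=np.zeros((420,800,3),np.uint8); o[:315,:420]=cv2.resize(f['color'],(420,315)); o[:380,420:800]=cv2.resize(s['color'][130:320,130:320],None,fx=2,fy=2)
cv2.imwrite('pics/c5.png',o)
E
```

```text
[0.59980437 0.16039308 0.17028626] [-0.44368867  0.03718603 -3.1953687 ]
```

View pics/c5.png

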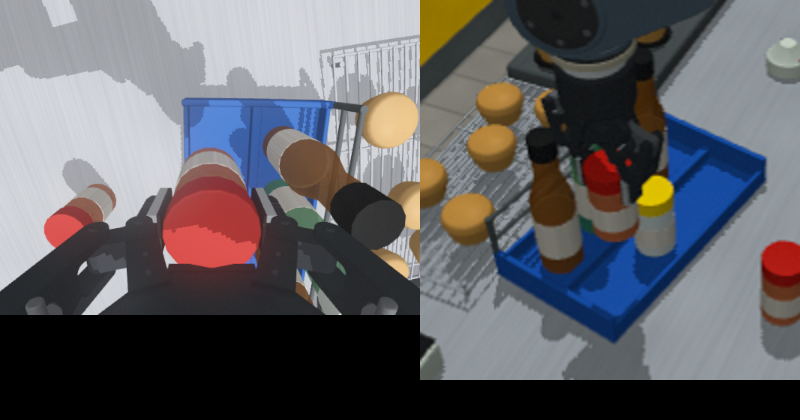

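The jar hangs between the amber bottle and the tin, but the finger linkage is wide and points at the amber bottle. I'll turn the gripper 45° so the fingers point into free space, then lower.

Emit:
{"api": "apply_moves", "payload": {"jaw": [-1,-1,-1,-1,-1,-1,-1,-1,-1,-1,-1,-1,-1,-1,-1,-1,-1,-1,-1], "travel": [[0,0,0],[0,0,0],[0,0,0],[0,0,0],[0,0,0],[0,0,0],[0,0,0],[0,0,-1],[0,0,-3],[0,0,-5],[0,0,-7],[0,0,-9],[0,0,-10],[0,0,-10.5],[0,0,-10.8],[0,0,-11],[0,0,-11.1],[0,0,-11.2],[0,0,-11.2]], "roll": [0.13,0.26,0.39,0.52,0.65,0.785,0.785,0.785,0.785,0.785,0.785,0.785,0.785,0.785,0.785,0.785,0.785,0.785,0.785]}}

```text
time: 21.2
eef_pos: [0.6001, 0.1596, 0.0585]
orientation: [3.141, 0.0, 2.17]
wrist_force: [0.6, -0.3, -2.8]
finger_gap: 0.051
grasp_force: 52.8
```

Emit:
{"api": "apply_moves", "payload": {"jaw": [-1,-1,-1], "travel": [[0,0,-0.05],[0,0,-0.1],[0,0,-0.1]], "roll": [0,0,0]}}

```text
time: 21.5
eef_pos: [0.6002, 0.1596, 0.0579]
orientation: [3.141, 0.0, 2.17]
wrist_force: [-1.7, -0.5, 3.3]
finger_gap: 0.0511
grasp_force: 53.4
```

Emit:
{"api": "apply_moves", "payload": {"jaw": [0.3,0.46,0.46,0.46,0.46,0.46,0.46,0.46,0.46,0.7,1,1,1,1,1,1,1], "travel": [[0,0,0],[0,0,0],[0,0,0],[0,0,0],[0,0,0],[0,0,1],[0,0,4],[0,0,8],[0,0,13],[-3,-0.8,13],[-7,-2,13],[-11,-3.1,13],[-15,-4.2,13],[-17.8,-5,13],[-17.8,-5,13],[-17.8,-5,13],[-17.8,-5,13]], "roll": [0,0,0,0,0,0,0,0,0,0,0,0,0,0,0,0,0]}}

```text
time: 23.2
eef_pos: [0.4231, 0.1098, 0.1878]
orientation: [3.14, 0.001, 2.17]
wrist_force: [0.7, 0.3, -0.4]
finger_gap: 0.0855
grasp_force: 0.0
```

```bash
python3 - <<'E'
from h import *
f=shot('wrist','w6'); s=shot('side','s6'); st=read_state(); print(st['eef_pos'])
print(proj(f,[.422,.110,.09]),proj(f,[.432,.110,.09]),proj(f,[.422,.120,.09]))
o=np.zeros((420,800,3),np.uint8); w=f['color'].copy(); cv2.drawMarker(w,tuple(map(int,proj(f,[.422,.110,.09])[0].round())),(0,255,0),0,8)
o[:360,:400]=w[50:410,80:480]; o[:380,420:800]=cv2.resize(s['color'][130:320,140:330],None,fx=2,fy=2)
cv2.imwrite('pics/c6.png',o)
E
```

```text
[0.42279764 0.10979374 0.18736741]
[[279.85296789 207.68283473]] [[290.19822214 214.43167622]] [[286.97141202 197.59843659]]
```

View pics/c6.png

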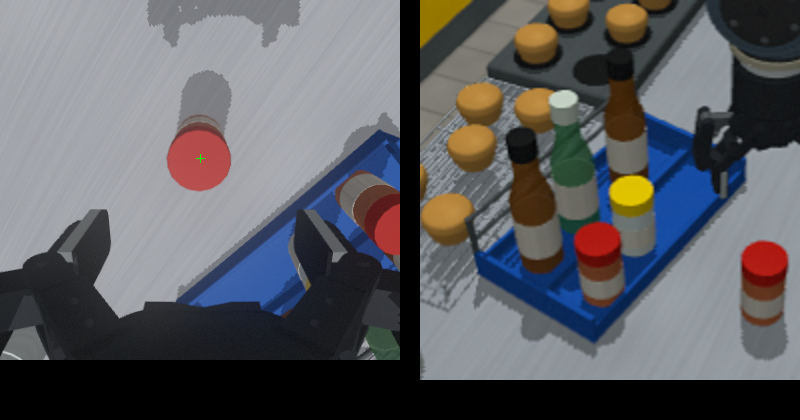

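Jar A stands in the front row. Jar B's lid is at (199,160), within about 1 mm of the prediction. Descending and gripping.

Emit:
{"api": "apply_moves", "payload": {"jaw": [1,1,1,1,1,1,1,-1,-1,-1,-1,-1,-1,-1,-1,-1], "travel": [[-0.1,0,-3],[-0.1,0,-6],[-0.1,0,-9],[-0.1,0,-11.5],[-0.1,0,-13.6],[-0.1,0,-13.6],[-0.1,0,-13.6],[-0.1,0,-13.6],[-0.1,0,-13.6],[-0.1,0,-13.6],[-0.1,0,-13.6],[-0.1,0,-13.6],[-0.1,0,-13.6],[-0.1,0,-13.6],[-0.1,0,-13.6],[-0.1,0,-13.6]], "roll": [0,0,0,0,0,0,0,0,0,0,0,0,0,0,0,0]}}

```text
time: 24.9
eef_pos: [0.4216, 0.1097, 0.0523]
orientation: [3.14, 0.001, 2.17]
wrist_force: [-3.2, -0.8, 9.6]
finger_gap: 0.0509
grasp_force: 50.3
```

Emit:
{"api": "apply_moves", "payload": {"jaw": [-1,-1,-1,-1,-1,-1,-1,-1,-1,-1,-1,-1,-1,-1,-1,-1], "travel": [[0,0,1],[0,0,3],[0,0,5.5],[0,0,8],[0,0,10],[0.8,-0.7,12],[2.5,-2.1,12],[4.5,-3.7,12],[6.5,-5.4,12],[8.5,-7.1,12],[10.5,-8.7,12],[12.5,-10.4,12],[13.8,-11.5,12],[14.8,-12.3,12],[14.8,-12.3,12],[14.8,-12.3,12]], "roll": [0,0,0,0,0,0,0,0,0,0,0,0,0,0,0,0]}}

```text
time: 26.5
eef_pos: [0.5684, -0.013, 0.1713]
orientation: [-3.141, -0.001, 2.17]
wrist_force: [0.0, -0.3, -2.0]
finger_gap: 0.0513
grasp_force: 53.0
```

Emit:
{"api": "apply_moves", "payload": {"jaw": [-1,-1,-1,-1,-1,-1,-1,-1,-1,-1,-1,-1], "travel": [[0,0,-1],[0,0,-3],[0,0,-5],[0,0,-7],[0,0,-9],[0,0,-10],[0,0,-10.5],[0,0,-10.8],[0,0,-11],[0,0,-11.1],[0,0,-11.2],[0,0,-11.2]], "roll": [0,0,0,0,0,0,0,0,0,0,0,0]}}

```text
time: 27.7
eef_pos: [0.5691, -0.0134, 0.0595]
orientation: [3.141, 0.0, 2.17]
wrist_force: [0.3, -0.3, -2.6]
finger_gap: 0.0507
grasp_force: 52.9
```

Still about 1 mm above the floor, so I'll finish lowering.

Emit:
{"api": "apply_moves", "payload": {"jaw": [-1,-1,-1,-1], "travel": [[0,0,-0.05],[0,0,-0.1],[0,0,-0.15],[0,0,-0.15]], "roll": [0,0,0,0]}}

```text
time: 28.1
eef_pos: [0.5692, -0.0135, 0.0584]
orientation: [3.141, 0.001, 2.17]
wrist_force: [-2.3, -1.0, 5.4]
finger_gap: 0.0508
grasp_force: 53.6
```

Emit:
{"api": "apply_moves", "payload": {"jaw": [0.3,0.46,0.46,0.46,0.46,0.46,0.46,0.46,0.46,0.46,0.46,0.46,0.46,0.46,0.46,0.46,0.46], "travel": [[0,0,0],[0,0,0],[0,0,0],[0,0,0],[0,0,0],[0,0,1],[0,0,4],[0,0,8],[0,0,13],[0,0,17],[-4,0,20],[-8,0,20],[-12,0,20],[-15,0,20],[-15,0,20],[-15,0,20],[-15,0,20]], "roll": [0,0,0,0,0,0,0,0,0,0,0,0,0,0,0,0,0]}}

```text
time: 29.8
eef_pos: [0.4199, -0.0135, 0.2582]
orientation: [3.141, 0.001, 2.17]
wrist_force: [-0.3, 0.6, 0.5]
finger_gap: 0.0626
grasp_force: 0.0
```

```bash
python3 - <<'E'
from h import *
t=shot('top','t7'); s=shot('side','s7'); st=read_state(); print(st['time'],st['eef_pos'],st['wrist_force'])
o=np.zeros((400,800,3),np.uint8)
o[:400,:420]=cv2.resize(t['color'][100:300,150:360],None,fx=2,fy=2); o[:380,420:800]=cv2.resize(s['color'][130:320,140:330],None,fx=2,fy=2)
cv2.imwrite('pics/c7.png',o)
E
```

```text
29.9 [ 0.41970965 -0.01342185  0.25778863] [-1.01310357 -0.08003061  0.24385324]
```

View pics/c7.png

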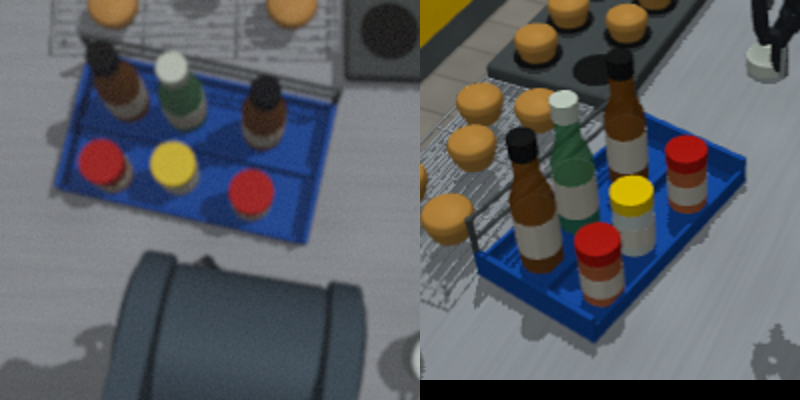

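Both views show all four standing upright in their rows, with the green bottle and the tin where they were and the arm clear. Handing in.

```bash
python3 -c "from rig import *; print(close_job())"
```

```text
the job is handed in; nothing more can be done
None
```

I loaded both amber bottles upright into the back row, then both red-lidded jars into the front row, and handed the job in at about 30 s; the hand-in returned no verdict, but the last pictures show all four upright and the green bottle and tin in place.

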